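# Scrap bearing into the pedal bin

### The job

Throw the scrap ball bearing away: lay it on the bin's metal slide so that it rests against the closed lid, then press the pedal steadily down until you feel it firm on its rubber stop and hold it there with about 15 N (never over 25 N) for about a second while the bearing slips in under the raised lid. Then ease the pedal back up so that the lid closes without slamming. Work the lid only by the pedal and leave everything else where it is.

Things in the scene. Friction and masses are not known exactly. Their poses are not given: they have to be found in the camera images.
- bearing: Scrap ball bearing, a steel ring with a dark inner band, 35 mm across, 11 mm thick, about 60 g, lying flat on the table to the left. Origin: centre of its underside; z along its axis, up.
- bin: Blue sheet-metal pedal bin fixed to the table, 136 mm deep (x), 156 mm wide (y), 115 mm high over the shut lid, hollow. Origin: on the table under its centre; x points away from the pedal, y towards the slide, z up. A grey linkage cover on the -y end reaches y = -100 mm. Pedal: front (-x) side. Slide: +y end.
- slide_low (a point): Middle of the lower end of the bin's aluminium slide floor, at the bin wall (bin y = 78 mm, height 92 mm). From here the floor rises 32 degrees along bin +y, 135 mm long, 110 mm wide between cheeks 14 mm high. It is polished (friction about 0.2): what is laid on it slides down and stops against the shut lid's lip, and slips into the bin when the lid rises. Axes as the bin's.
- slide_spot (a point): Point on the slide's floor, on its middle line, 45 mm up the slope from its lower end: a good place to let the bearing go, held level with its underside about 13 mm above this point and the fingers on its bin-x sides. Axes as the bin's.
- pedal_pad (a point): Centre of the top of the pedal's black rubber pad (50 mm in bin x, 60 mm in y; 48 mm above the table when up, 162 mm in front of the bin's centre, 90 mm in front of the pedal's pivot). Moves with the pedal. Spring and lid push it up with 1 to 5 N. Let go, it flies up and the lid slams; slamming means the pad rising faster than about 40 mm/s.
- pedal (a joint): Pedal angle, rad: 0 = up, lid shut; grows as the pad goes down (0.1 rad = 9 mm at the pad). Somewhere between about 15 and 24 mm of pad travel it meets a hidden rubber stop, set to another height every time: it cannot be seen and must be felt. There the force climbs by about 5 N per mm; meet it slower than about 15 mm/s, a faster push spikes.
- lid (a joint): Angle of the dark steel lid, rad: 0 = shut, grows as the lid rises. Hinge along x on the bin's rim at y = -75 mm, opposite the slide; lid 152 mm long. Linked to the pedal both ways: lid angle = 4.5 x pedal angle. Slamming means closing faster than 2 rad/s.
- tin: Small round green tin with a grey lid, 65 mm across, 41 mm high, standing near the bearing; leave it. Origin: centre of its underside.
- oil_bottle: Yellow oil bottle with a red spout, 46 mm across, 135 mm high, standing behind the slide; leave it. Origin: centre of its underside.
- pliers: Blue-handled pliers, 172 mm long, 12 mm high, lying in front on the right; leave them. Origin: centre of the underside.

How it is judged (in metres and radians):
On the way, in this order (a step that is already met when the one before it is completed fails the run):
1. the bearing, let go, rests on the slide against the closed lid (x of bearing in the frame of bin between -0.06 and 0.06 m and y of bearing in the frame of bin between 0.077 and 0.19 m and z of bearing in the frame of bin between 0.085 and 0.18 m and value of joint lid below 0.06 rad and linear speed of bearing below 0.03 m/s and contact force between the fingers and bearing below 0.1 N), for 0.2 s.
2. the pedal is held on its stop with 10 to 25 N for half a second, the lid up, the bearing in the bin (contact force between the fingers and pedal between 10 and 25 N and value of joint lid above 0.6 rad and x of bearing in the frame of bin between -0.066 and 0.066 m and y of bearing in the frame of bin between -0.077 and 0.077 m and z of bearing in the frame of bin between 0 and 0.06 m), for 0.5 s.
At the end, for the whole second after the job is handed in: The bearing lies at rest inside the bin (below 60 mm height), the lid is shut (within 0.05 rad) and the pedal fully up (within 0.015 rad) (x of bearing in the frame of bin between -0.066 and 0.066 m and y of bearing in the frame of bin between -0.077 and 0.077 m and z of bearing in the frame of bin between 0 and 0.06 m and value of joint lid below 0.05 rad and value of joint pedal below 0.015 rad and linear speed of bearing below 0.03 m/s); the robot touches nothing.
It fails at once if the pedal is pressed with more than 25 N (contact force between any of the arm, the fingers and pedal above 25 N).
It fails at once if the lid slams: it closes faster than 2 rad/s (velocity of joint lid below -2 rad/s).
It fails at once if the robot touches the lid with more than 2 N (it is worked only by the pedal) (contact force between any of the arm, the fingers and lid above 2 N).
It fails at once if the tin, the oil bottle or the pliers are shifted by more than 20 mm (distance of any of tin, oil_bottle, pliers from where it was at the start of the episode above 0.02 m).
It also fails if it takes over 58 s, if anything falls off the work surface, if the arm or the gripper's body presses on something with over 40 N, if the wrist force passes 120 N, or if a joint passes its speed limit or range.

### The arm

A 6-joint arm with a two-finger parallel gripper is mounted at the origin on a cart in front of the work surface, level with it; the furniture and walls round the work are solid. World frame = base frame: x ahead of the robot, y to its left, z up, the work surface at z = 0. Lengths are in mm, angles in rad, forces in N, time in s.
With the tool pointing down it reaches from about 275 to 1000 mm from the base axis. Payload 8.4 kg.
Tool frame: the origin (TCP) lies midway between the tips of the shut fingers; the grasp point (between the pads) lies r.grip_point_offset behind it (r.grip_point_offset is the distance from the TCP to the grasp point, in mm); z points along the fingers, y is the direction in which the jaws open and shut (so a half turn about z gives the same grasp; the last joint's range is limited). The gripper opens to 85 mm and grips with 20 to 120 N. Pads are 22 mm wide; open, the fingers measure 114 mm over their backs; the gripper's body (76 mm by 85 mm) begins 54 mm behind the grasp point. The pads swing forward as they close: fully open they stand 13 mm farther back than shut.
Start: joints at [1.253, 0.353, 1.633, -0, 1.155, -0.002], TCP at [194.109, 594.095, 208.381] pointing down, gripper open.
Joint ranges: [-2.63, 2.63], [-0.92, 2.1], [0.06, 2.66], [-1.3, 4.44], [0, 2.69], [-3.02, 3.02]. Speed limits (rad/s): [2.22, 2.22, 2.79, 3.14, 3.14, 3.14].

### API

Orientations are given as [roll, pitch, yaw] about the fixed x, y, z axes, in that order (R = Rz(yaw) Ry(pitch) Rx(roll)).
In Python, from rig import r gives the robot as it stands.
- The arm moves only by the tool move_arm, never from a script. Its argument "targets" is one flat list of numbers, 5 for each row, row after row: the gripper's target within -1 to 1 (fully open at 1, half-way at 0, shut at -1), then the shift along the tool's x, y, z in cm, then the turn about the tool's z in degrees. In form: [gripper, tx, ty, tz, turn, gripper, tx, ty, tz, turn, ...]. A call has 1 to 10 rows; each row is the pose to reach, as a shift and turn from the pose commanded when the call began, along the tool's axes at that moment; what a row does not reach only later rows make up. A row lasts 1/10 s, in which the tool goes at most 50 mm and 8.59 degrees, less where a joint would pass 70% of its speed; a pose out of reach is approached as far as the arm can. A call with a gripper value outside its range is refused whole. The fingers move at their own pace and stop on an object; "squeeze" is the grip in N (left out, the last holds). Time passes only in rows, so rows that repeat a pose let the fingers close. It gives the time, the measured TCP pose, the force and the opening at its end, in the units of the state.
- r.sense(): the state, without advancing time (a new reading comes with each control period).
- r.grab_frame(name): name is "side" or "top"; returns a dict with "img" (420x560x3 uint8, blue, green, red), "K" (3x3 intrinsics, pixels), "k1" (the pictures are not rectified: a ray, as slopes to the right and down, at radius r is drawn at 1 + k1 r^2 times it, then the intrinsics apply), "world_to_cam" (4x4, takes a point from world to camera coordinates). Camera axes: x right, y down, z forward; pixel columns grow to the right and rows downward; lengths in mm; the calibration is good to about 2 mm. A picture is of the moment at which its call begins. There is no depth.
- r.sign_off(): hands the job in, once; it reports no verdict.
Trained networks look in a picture, given as the dict that the camera call returned (one of the last four; its "shot" number tells which), for a name from the list of things; names that differ only in an ending like _2 or _b are one class to them, and where a whole thing is asked for, a point or a joint stands for the part that bears it (a point fixed in the world has none). Each returns a list of dicts, best first, with "conf" (0 to 1); they miss things now and then, are a little off and sometimes report something else, mostly with a low value. They report only what shows in the picture. A call takes as long as a camera call.
- r.outline_of(picture, thing): "region" (420x560 bool, what is visible of it).
- r.mark_of(picture, thing): "position" ([x, y, z] in mm, in world coordinates, good to about 4 mm: a listed point, or the origin of a listed thing).
The state is a dict: "clock": time; "qpos": joint angles; "qvel": joint speeds; "joint_efforts": joint torques, N m; "eef_pos": TCP position; "tcp_rot": TCP orientation; "contact_force": force on the tool from outside, world axes, zero at the start; "wrist_torque": the same for the moment, N m; "opening": opening from 0.0 (shut) to 1.0 (fully open).
Only numpy, scipy, OpenCV 4.12 (cv2) and the standard library are available. Lean on these libraries where they do the work, as an engineer would, in place of code of your own. Each camera call takes 0.05 s, during which the arm holds its last target.

## Working session

There is one attempt and no reset: what is moved stays moved. The work goes in short steps, Python scripts to look and compute and a tool call to move; the robot and the scene stay as the last step left them, time stands still between calls to the robot, and variables do not carry over. Pictures are saved under pics/ and viewed, and the job is handed in when it is done.

Besides the shell and the picture viewer there is one more tool, called in YAML: its name, and indented under it one key for each argument. move_arm: Moves the arm, as the interface text tells. Its arguments: {"type":"object","properties":{"targets":{"type":"array","items":{"type":"number"}},"squeeze":{"type":"number"}},"required":["targets"]}

```bash
mkdir -p pics
python3 - <<'E'
from rig import r
import cv2
s=r.sense(); print(s['clock'],s['eef_pos'],s['tcp_rot'],s['contact_force'],s['opening'],r.grip_point_offset)
for c in ['side','top']:
    f=r.grab_frame(c); cv2.imwrite(f'pics/{c}0.png',f['img'])
    for t in ['bearing','bin','slide_low','slide_spot','pedal_pad','tin','oil_bottle','pliers']:
        m=r.mark_of(f,t); print(c,t,[( [round(v) for v in x['position']],round(x['conf'],2)) for x in m[:2]])
E
```

```text
0.0 [193.92429092 593.6083737  207.66060152] [-3.14018239e+00 -3.02544343e-06  2.82585481e+00] [ 0.34916472 -0.24931456  0.21215012] 1.0027089699497709 18.700000000000003
side bearing [([469, 376, 2], 0.61)]
side bin [([627, -53, -5], 0.7)]
side slide_low [([634, 31, 93], 0.68)]
side slide_spot []
side pedal_pad [([463, -36, 47], 0.71)]
side tin [([422, 188, 1], 0.75)]
side oil_bottle []
side pliers [([362, -280, 0], 0.81)]
top bearing [([472, 373, 3], 0.61)]
top bin [([632, -46, 1], 0.77)]
top slide_low [([634, 26, 90], 0.83)]
top slide_spot [([641, 64, 117], 0.97)]
top pedal_pad [([470, -33, 50], 0.65)]
top tin [([424, 189, 0], 0.67)]
top oil_bottle [([706, 217, -1], 0.67)]
top pliers [([363, -284, -3], 0.9)]
```

View pics/side0.png

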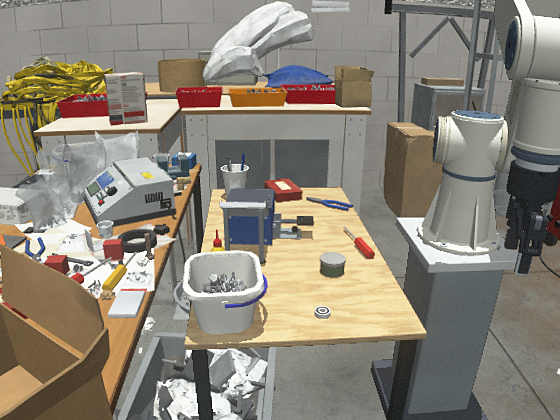

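View pics/top0.png

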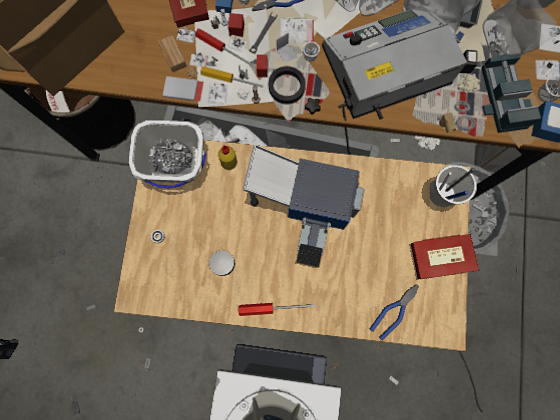

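```bash
cat > h.py <<'E'
from rig import r
import numpy as np, cv2
from scipy.optimize import least_squares
def ray(f,uv):
    K=np.array(f['K'],float); u=cv2.undistortPoints(np.array([[uv]],float),K,np.array([f['k1'],0,0,0,0.]))[0,0]
    M=np.array(f['world_to_cam']); R=M[:3,:3]; c=-R.T@M[:3,3]
    return c,R.T@np.array([u[0],u[1],1])
def atz(f,uv,z):
    c,d=ray(f,uv); return c+d*(z-c[2])/d[2]
def proj(f,p):
    M=np.array(f['world_to_cam']); return cv2.projectPoints(np.array(p,float).reshape(-1,1,3),cv2.Rodrigues(M[:3,:3])[0],M[:3,3],np.array(f['K'],float),np.array([f['k1'],0,0,0,0.]))[0][:,0]
E
python3 - <<'E'
from h import *
B={'bin':(0,0,0),'slide_low':(0,78,92),'slide_spot':(0,116.2,115.8),'pedal_pad':(-162,0,48)}
obs=[]
for i in range(2):
  for c in ['side','top']:
    f=r.grab_frame(c)
    for t in B:
        for x in r.mark_of(f,t)[:1]: obs.append((t,np.array(x['position']),c))
    o=r.outline_of(f,'bearing')
    if o:
        v,u=np.nonzero(o[0]['region']); uv=(u.mean(),v.mean()); print(c,'bearing',o[0]['conf'],len(u),uv,atz(f,uv,7),[x['position'] for x in r.mark_of(f,'bearing')[:1]])
    if c=='top': ft=f
    else: fs=f
def T(p,q):
    c,s=np.cos(p[2]),np.sin(p[2]); return np.array([p[0]+c*q[0]-s*q[1],p[1]+s*q[0]+c*q[1],q[2]])
for cc in ('side','top','st'):
  s=least_squares(lambda p:np.concatenate([(T(p,B[t])-x)[:2] for t,x,c in obs if c in cc or cc=='st']),[630,-50,0],x_scale=[10,10,.1],loss='soft_l1'); print(cc,s.x,np.round(s.fun,1))
p=s.x
pts=[T(p,q) for q in [(-68,-78,110),(68,-78,110),(68,78,110),(-68,78,110)]]
sl=[(-55,78,92),(55,78,92),(55,192.5,163.5),(-55,192.5,163.5)]
pd=[(-187,-30,48),(-137,-30,48),(-137,30,48),(-187,30,48)]
for n,f in (('top',ft),('side',fs)):
    im=cv2.resize(f['img'],None,fx=4,fy=4,interpolation=cv2.INTER_CUBIC)
    for P,col in ((pts,(0,0,255)),([T(p,q) for q in sl],(0,255,0)),([T(p,q) for q in pd],(255,0,255))):
        cv2.polylines(im,[np.int32((proj(f,P)+.5)*4)],True,col,1)
    a=proj(f,pts).mean(0)*4; x,y=int(a[0]),int(a[1])
    cv2.imwrite(f'pics/{n}1.png',im[max(0,y-300):y+300,max(0,x-400):x+400])
E
```

```text
side bearing 0.58 160 (np.float64(321.9375), np.float64(312.41875)) [471.2936903  382.54836906   7.        ] [[470.5, 375.1, -0.5]]
top bearing 0.64 125 (np.float64(157.008), np.float64(236.16)) [468.095541   373.17572124   7.        ] [[470.1, 375.5, -1.5]]
side bearing 0.49 183 (np.float64(321.6174863387978), np.float64(312.0327868852459)) [471.7990536  381.07856897   7.        ] [[468.0, 374.4, 0.7]]
side [ 6.27550642e+02 -5.03449861e+01 -9.22879439e-02] [ 2.9  1.1 -1.6 -3.2  2.3 -0.6 -0.3  0.6  1.  -0.5 -1.3  1.1 -0.8 -0. ]
top [631.25082161 -48.98393711  -6.3738762 ] [-0.8 -1.5  1.4  0.3 -0.4  5.8  1.8 -2.2 -1.  -0.9  2.2 -0.3  0.1  6.
 -2.3  0.5]
st [ 6.29132368e+02 -4.98677720e+01 -9.42857515e-02] [ 4.4  1.5  0.2 -2.7  4.1 -0.2 -3.  -2.4 -0.4 -0.6 -2.1  4.9 -0.2 -2.5
  1.2  1.   2.8 -0.   0.5  1.5  0.9  0.8 -3.2 -1.8  0.4 -1.2 -1.6  5.1
 -4.3  0.2]
```

View pics/top1.png

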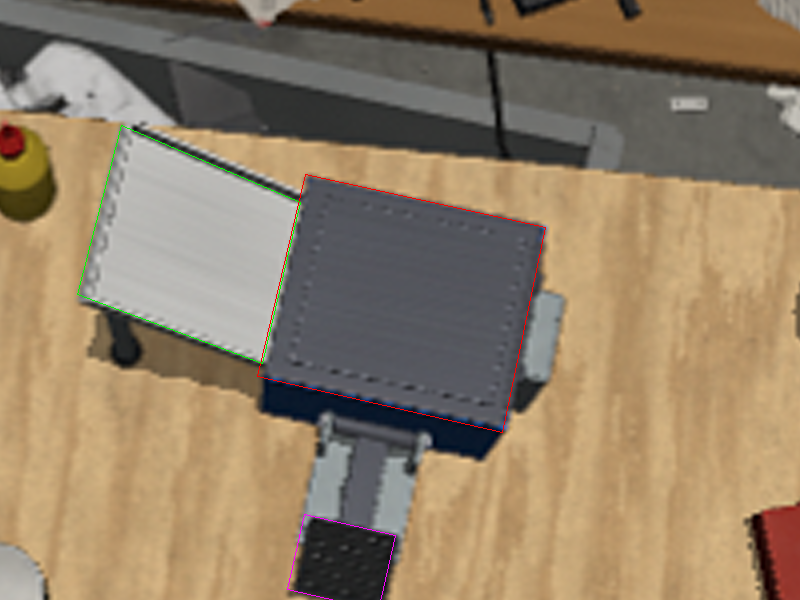

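View pics/side1.png

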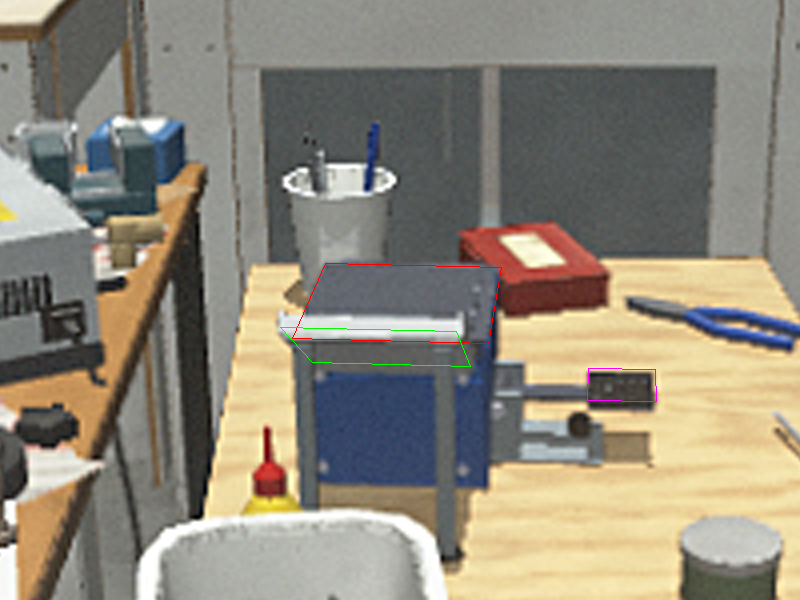

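move_arm:
  targets: [1,-33,-12.1,11,77.3,1,-33,-12.1,11,77.3,1,-33,-12.1,11,77.3,1,-33,-12.1,11,77.3,1,-33,-12.1,11,77.3,1,-33,-12.1,11,77.3,1,-33,-12.1,11,77.3,1,-33,-12.1,11,77.3,1,-33,-12.1,11,77.3,1,-33,-12.1,11,77.3]
  squeeze: 30

```text
clock: 3.25
eef_pos: [470.8, 375.9, 98.1]
tcp_rot: [-3.141, 0.0, 1.473]
contact_force: [0.1, 0.1, -0.4]
opening: 0.997
```

Run:
```python
from h import *
s=r.sense(); print(s['clock'],s['eef_pos'],s['tcp_rot'],s['qpos'],s['contact_force'])
for c in ('top','side'):
    f=r.grab_frame(c)
    a=proj(f,[[470,375.5,7]])[0]
    im=cv2.resize(f['img'],None,fx=4,fy=4,interpolation=cv2.INTER_CUBIC)
    e=proj(f,[s['eef_pos']])[0]; print(a,e)
    for p,c2 in ((a,(0,0,255)),(e,(0,255,0))): cv2.circle(im,tuple(int(v) for v in (p+.5)*4),3,c2,-1)
    x,y=int(a[0]*4),int(a[1]*4); cv2.imwrite(f'pics/{c}2.png',im[max(0,y-300):y+300,max(0,x-300):x+300])
    print([x['position'] for x in r.mark_of(f,'bearing')[:1]])
```

```text
3.25 [470.75170983 375.88259889  98.05852022] [-3.14120175e+00  3.22063160e-04  1.47280467e+00] [6.71294619e-01 4.41585839e-01 1.77428508e+00 5.07284024e-05
 9.26226595e-01 7.69255848e-01] [ 0.14442402  0.09137161 -0.40232826]
[156.29190389 235.35452432] [146.34522363 229.15931233]
[[470.9, 375.0, -2.0]]
[322.1016219  310.52791854] [323.89369667 274.52682124]
[[468.2, 373.4, -0.5]]
```

View pics/top2.png

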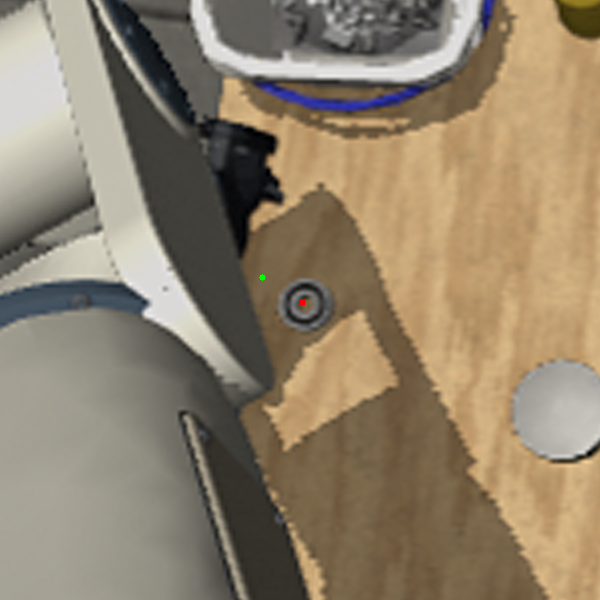

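View pics/side2.png

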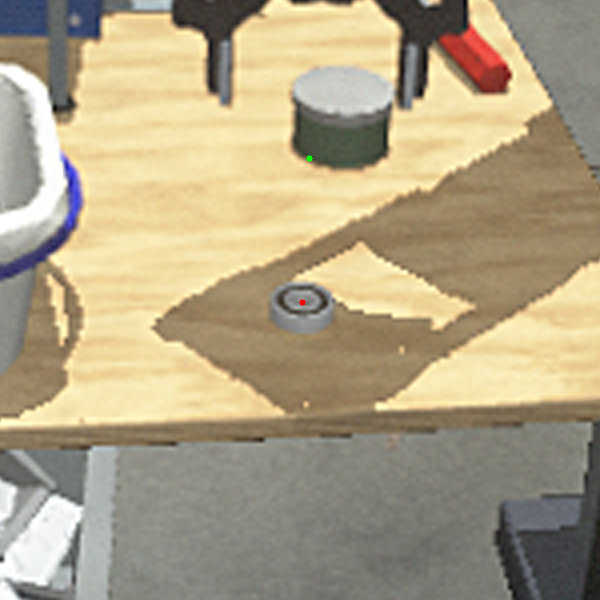

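move_arm:
  targets: [1,0,0,4,0,1,0,0,7,0,1,0,0,8.5,0,1,0,0,9.2,0,1,0,0,9.5,0,1,0,0,9.5,0]

```text
clock: 4.05
eef_pos: [470.7, 377.1, 4.1]
tcp_rot: [3.141, -0.001, 1.477]
contact_force: [0.5, 0.1, 0.2]
opening: 1.003
```

move_arm:
  targets: [-1,0,0,0,0,-1,0,0,0,0,-1,0,0,0,0,-1,0,0,0,0,-1,0,0,0,0,-1,0,0,0,0,-1,0,0,0,0,-1,0,0,0,0]

```text
clock: 4.85
eef_pos: [470.2, 376.6, 3.4]
tcp_rot: [-3.142, 0.0, 1.477]
contact_force: [-1.1, -0.3, -0.2]
opening: -0.002
```

Run:
```python
from h import *
s=r.sense(); print(s['clock'],s['eef_pos'],s['opening'],s['contact_force'])
for c in ('side','top'):
    f=r.grab_frame(c)
    a=proj(f,[[470,375.5,7]])[0]
    im=cv2.resize(f['img'],None,fx=6,fy=6,interpolation=cv2.INTER_CUBIC)
    e=proj(f,[s['eef_pos']])[0]; print(a,e)
    cv2.circle(im,tuple(int(v) for v in (e+.5)*6),3,(0,255,0),-1)
    x,y=int(a[0]*6),int(a[1]*6); cv2.imwrite(f'pics/{c}3.png',im[max(0,y-300):y+300,max(0,x-300):x+300])
    print([x['position'] for x in r.mark_of(f,'bearing')[:1]])
```

```text
4.85 [470.22226121 376.56941532   3.36243388] -0.0021611568282713 [-1.09803641 -0.33442693 -0.16355786]
[322.1016219  310.52791854] [321.98221825 312.1925484 ]
[[471.6, 373.6, 1.6]]
[156.29190389 235.35452432] [156.28159976 235.43911689]
[[472.2, 374.5, 0.8]]
```

View pics/side3.png

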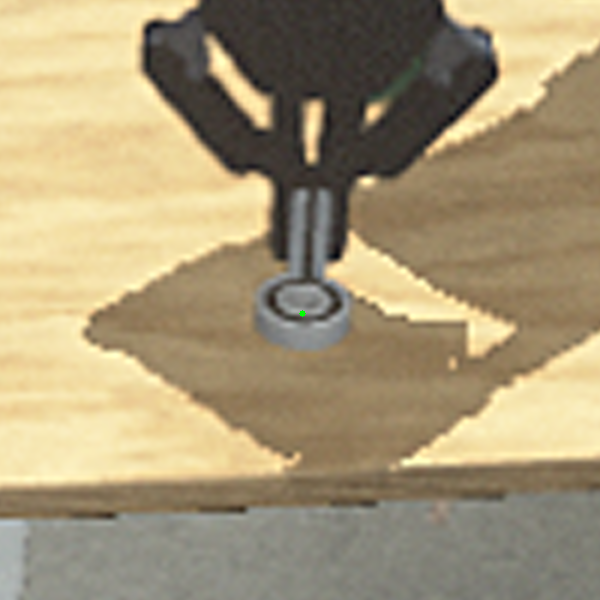

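View pics/top3.png

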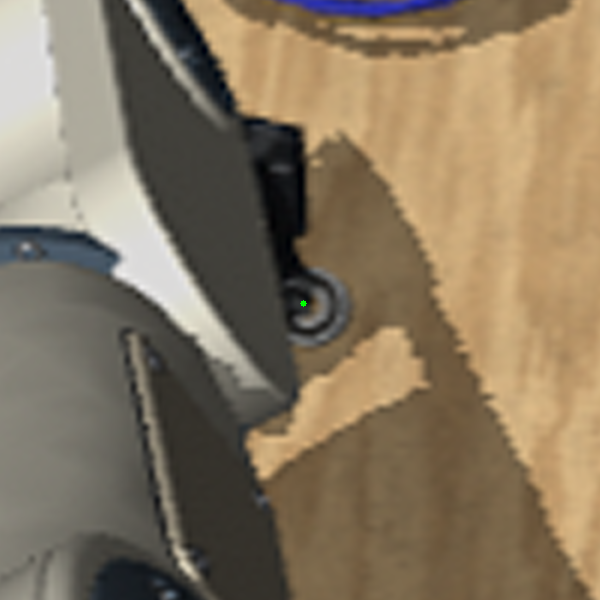

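Run:
```python
from h import *
f=r.grab_frame('side')
c,d=ray(f,(323.3-.5,306.8-.5)); print(c,d)
for y in (360,376.6,388):
    print(y,c+d*(y-c[1])/d[1])
# z shaft check:
print(proj(f,[[470,376,3],[470,376,18],[470,388,3],[470,388,18],[470,365,3]]))
```

```text
[ 606.7485791  1190.13774506  578.77234662] [-0.14120258 -0.83521182 -0.57488539]
360 [466.40383357 360.           7.37949339]
376.6 [469.21026273 376.6         18.80545423]
388 [471.13756951 388.          26.65219842]
[[322.04069309 312.17563406]
 [322.38341399 306.46206363]
 [322.77068381 315.39193392]
 [323.12327682 309.64088846]
 [321.38461117 309.28595633]]
```

move_arm:
  targets: [1,0,0,0,0,1,0,0,0,0,1,0,0,0,0,1,0,0,0,0,1,0,0,0.3,0,1,0,0,0.6,0,1,0,0,0.9,0,1,0,0,0.9,0]

```text
clock: 5.9
eef_pos: [469.9, 376.3, -6.3]
tcp_rot: [-3.141, 0.001, 1.477]
contact_force: [0.8, 0.0, -0.2]
opening: 1.003
```

Run:
```python
from h import *
s=r.sense(); print(s['clock'],s['eef_pos'],s['opening'],s['contact_force'])
for c in ('side',):
    f=r.grab_frame(c)
    a=proj(f,[[470,375.5,7]])[0]
    im=cv2.resize(f['img'],None,fx=6,fy=6,interpolation=cv2.INTER_CUBIC)
    x,y=int(a[0]*6),int(a[1]*6); cv2.imwrite(f'pics/{c}4.png',im[max(0,y-300):y+300,max(0,x-300):x+300])
```

```text
5.9 [469.8616368  376.2954122   -6.25829444] 1.0031122542931674 [ 0.84359774  0.02881398 -0.16199986]
```

View pics/side4.png

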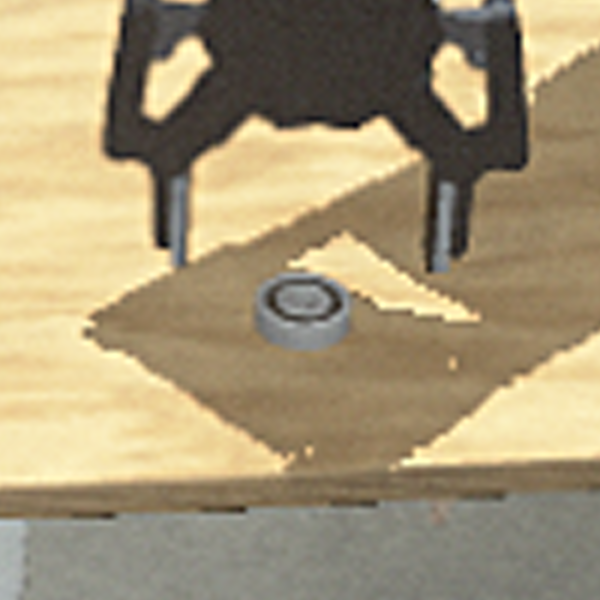

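move_arm:
  targets: [1,0,0,0.2,0,1,0,0,0.4,0,1,0,0,0.6,0,1,0,0,0.8,0,1,0,0,0.8,0]

```text
clock: 6.45
eef_pos: [470.0, 376.4, -13.9]
tcp_rot: [-3.141, 0.0, 1.477]
contact_force: [-0.4, -0.8, -0.3]
opening: 1.0
```

move_arm:
  targets: [1,0,0,0.2,0,1,0,0,0.4,0,1,0,0,0.4,0]

```text
clock: 6.75
eef_pos: [470.0, 376.5, -17.9]
tcp_rot: [-3.141, 0.0, 1.477]
contact_force: [-0.1, 1.1, 0.7]
opening: 1.001
```

Run:
```python
from h import *
s=r.sense(); print(s['clock'],s['eef_pos'],s['opening'],s['contact_force'])
for c in ('side','top'):
    f=r.grab_frame(c)
    a=proj(f,[[470,375.5,7]])[0]
    im=cv2.resize(f['img'],None,fx=6,fy=6,interpolation=cv2.INTER_CUBIC)
    x,y=int(a[0]*6),int(a[1]*6); cv2.imwrite(f'pics/{c}5.png',im[max(0,y-300):y+300,max(0,x-300):x+300])
```

```text
6.75 [470.03735912 376.46239233 -17.90758349] 1.0005812816377793 [-0.09891922  1.05484782  0.67866371]
```

View pics/side5.png

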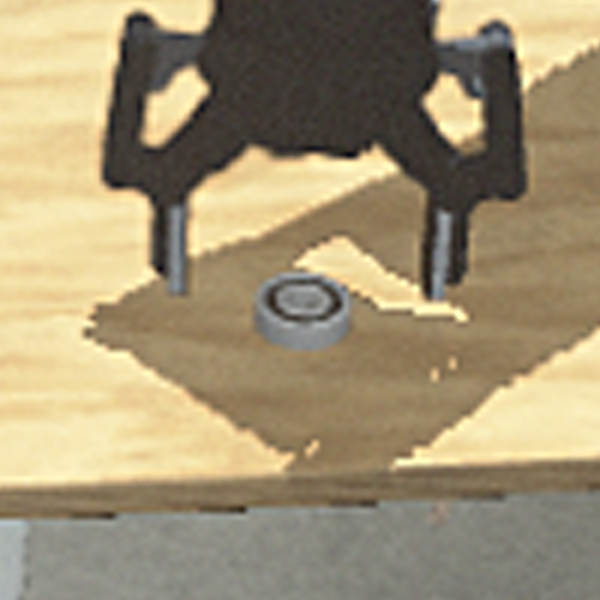

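View pics/top5.png

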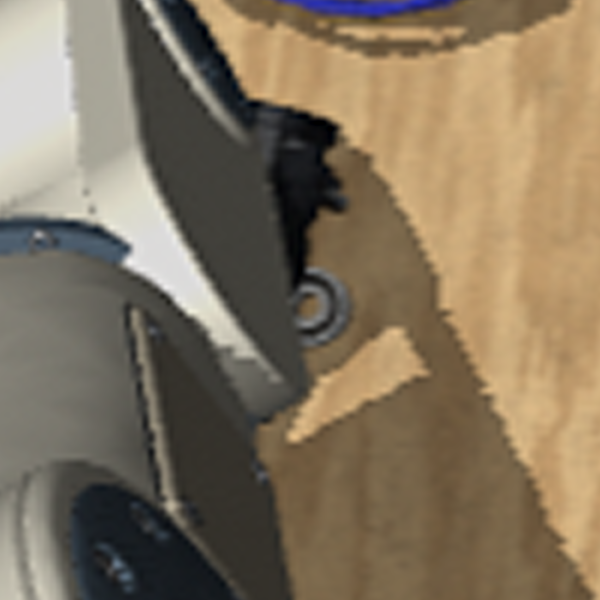

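move_arm:
  targets: [0.3,0,0,0,0,0.3,0,0,0,0,0.05,0,0,0,0,0.05,0,0,0,0,0.05,0,0,0,0]

```text
clock: 7.35
eef_pos: [470.2, 376.6, -17.6]
tcp_rot: [3.142, -0.0, 1.477]
contact_force: [-0.7, 0.3, -0.5]
opening: 0.524
```

Run:
```python
from h import *
s=r.sense(); print(s['clock'],s['eef_pos'],s['opening'],s['contact_force'])
for c in ('side',):
    f=r.grab_frame(c)
    a=proj(f,[[470,375.5,7]])[0]
    im=cv2.resize(f['img'],None,fx=8,fy=8,interpolation=cv2.INTER_CUBIC)
    x,y=int(a[0]*8),int(a[1]*8); cv2.imwrite(f'pics/{c}6.png',im[max(0,y-300):y+300,max(0,x-300):x+300])
```

```text
7.35 [470.23023962 376.59689797 -17.59221688] 0.5242283029349626 [-0.70938676  0.28355108 -0.46583499]
```

View pics/side6.png

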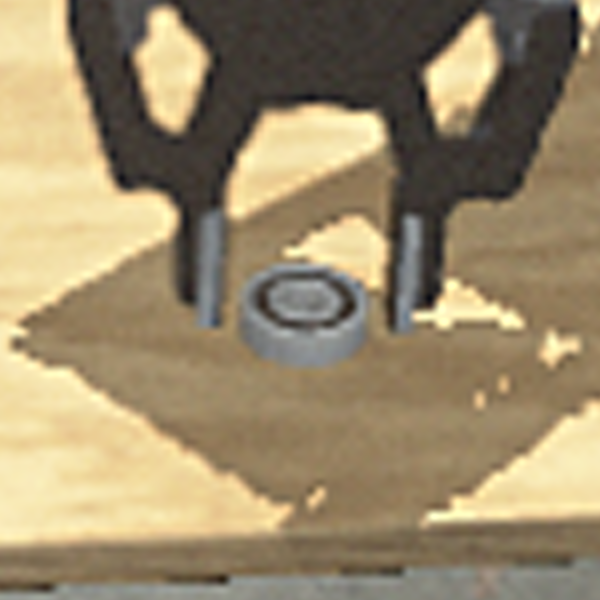

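move_arm:
  targets: [0.05,0,0,0.1,0,0.05,0,0,0.2,0,0.05,0,0,0.3,0,0.05,0,0,0.3,0]

```text
clock: 7.8
eef_pos: [470.1, 376.5, -20.8]
tcp_rot: [-3.141, 0.0, 1.477]
contact_force: [-0.1, -0.4, -0.7]
opening: 0.526
```

move_arm:
  targets: [0.05,0,0,0.1,0,0.05,0,0,0.2,0,0.05,0,0,0.2,0]

```text
clock: 8.1
eef_pos: [470.1, 376.5, -22.8]
tcp_rot: [-3.141, 0.0, 1.477]
contact_force: [-0.3, 0.4, -0.4]
opening: 0.526
```

move_arm:
  targets: [-1,0,0,0,0,-1,0,0,0,0,-1,0,0,0,0,-1,0,0,0,0,-1,0,0,0,0]

```text
clock: 8.6
eef_pos: [470.2, 376.6, -22.4]
tcp_rot: [3.142, -0.0, 1.477]
contact_force: [-1.2, -1.3, 5.2]
opening: 0.384
```

move_arm:
  targets: [-1,0,0,-1,0,-1,0,0,-4,0,-1,0,0,-8,0,-1,0,0,-12,0,-1,0,0,-16,0,-1,0,0,-20,0,-1,0,0,-22,0,-1,0,0,-22,0]

```text
clock: 9.4
eef_pos: [471.9, 377.9, 201.5]
tcp_rot: [3.137, -0.005, 1.477]
contact_force: [0.2, 0.4, -0.5]
opening: 0.382
```

Run:
```python
from h import *
s=r.sense(); print(s['clock'],s['eef_pos'],s['opening'],s['contact_force'],s['tcp_rot'])
for c in ('side',):
    f=r.grab_frame(c)
    a=proj(f,[[470,375.5,220]])[0];print(a)
    o=r.outline_of(f,'bearing')
    for q in o[:2]:
        v,u=np.nonzero(q['region']); print(q['conf'],u.mean(),v.mean())
    im=cv2.resize(f['img'],None,fx=6,fy=6,interpolation=cv2.INTER_CUBIC)
    x,y=int(a[0]*6),int(a[1]*6); cv2.imwrite(f'pics/{c}7.png',im[max(0,y-300):y+300,max(0,x-300):x+300])
```

```text
9.4 [471.94112917 377.92732238 201.48409555] 0.38228187317525125 [ 0.17773775  0.38254781 -0.53965804] [ 3.13668393 -0.00466295  1.47669874]
[327.20967277 221.04610475]
0.68 326.83870967741933 217.93548387096774
```

View pics/side7.png

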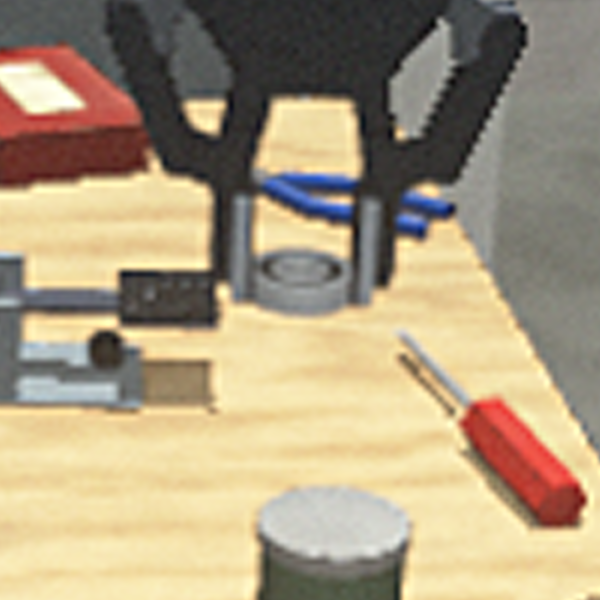

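move_arm:
  targets: [-1,-2,1.3,0,0,-1,-5,3.3,0,0,-1,-9,6,0,0,-1,-13,8.7,0,0,-1,-17,11.4,0,0,-1,-21,14.1,0,0,-1,-25,16.8,0,0,-1,-28,18.8,0,0,-1,-29.4,19.7,0,0,-1,-29.4,19.7,0,0]

```text
clock: 10.5
eef_pos: [638.5, 63.5, 195.4]
tcp_rot: [-3.139, 0.001, 1.474]
contact_force: [0.1, 0.4, -0.2]
opening: 0.383
```

Run:
```python
from h import *
s=r.sense(); print(s['clock'],s['eef_pos'],s['opening'],s['contact_force'],s['tcp_rot'])
e=s['eef_pos']; b=[e[0]-.2,e[1]-1.1,e[2]+22.4+6]
for c in ('side','top'):
    f=r.grab_frame(c)
    a=proj(f,[b])[0];print(c,a)
    for q in r.outline_of(f,'bearing')[:2]:
        v,u=np.nonzero(q['region']); print(q['conf'],u.mean(),v.mean())
    for q in r.mark_of(f,'bearing')[:2]: print(q)
    im=cv2.resize(f['img'],None,fx=5,fy=5,interpolation=cv2.INTER_CUBIC)
    cv2.circle(im,tuple(int(v) for v in (a+.5)*5),3,(0,255,0),-1)
    x,y=int(a[0]*5),int(a[1]*5); cv2.imwrite(f'pics/{c}8.png',im[max(0,y-300):y+300,max(0,x-300):x+300])
```

```text
10.5 [638.5022322   63.4987103  195.43999756] 0.3833538728499872 [ 0.08225733  0.44241924 -0.15691321] [-3.13902012e+00  6.93211477e-04  1.47412964e+00]
side [245.39241441 172.01987219]
0.43 245.69135802469137 173.23456790123456
{'position': [636.8, 65.5, 218.3], 'conf': 0.61}
top [279.21990638 166.2336742 ]
```

View pics/side8.png

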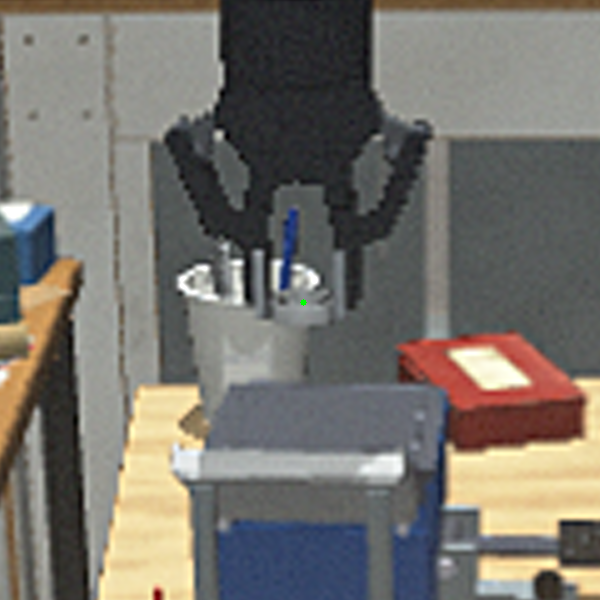

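View pics/top8.png

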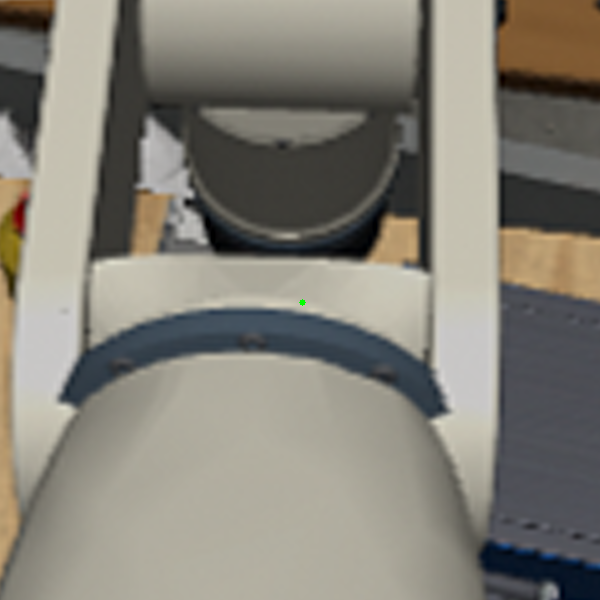

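move_arm:
  targets: [-1,0.1,0.2,2,0,-1,0.1,0.2,4.5,0,-1,0.1,0.2,6.5,0,-1,0.1,0.2,7.8,0,-1,0.1,0.2,8.3,0,-1,0.1,0.2,8.3,0,-1,0.1,0.2,8.3,0]

```text
clock: 11.5
eef_pos: [641.4, 66.4, 115.3]
tcp_rot: [3.14, -0.0, 1.477]
contact_force: [-0.6, 0.1, -1.1]
opening: 0.389
```

Run:
```python
from h import *
s=r.sense(); print(s['clock'],s['eef_pos'],s['opening'],s['contact_force'],s['tcp_rot'])
e=s['eef_pos']; b=[e[0]-.2,e[1]-1.1,e[2]+22.4+6]
for c in ('side',):
    f=r.grab_frame(c)
    a=proj(f,[b])[0];print(c,a)
    for q in r.mark_of(f,'bearing')[:2]: print(q)
    im=cv2.resize(f['img'],None,fx=8,fy=8,interpolation=cv2.INTER_CUBIC)
    x,y=int(a[0]*8),int(a[1]*8); cv2.imwrite(f'pics/{c}9.png',im[max(0,y-300):y+300,max(0,x-300):x+300])
```

```text
11.5 [641.43400356  66.42615677 115.33802324] 0.3888318858545077 [-0.58878174  0.06404109 -1.06632917] [ 3.14021597e+00 -2.75516717e-04  1.47688115e+00]
side [244.84695258 201.21549142]
```

View pics/side9.png

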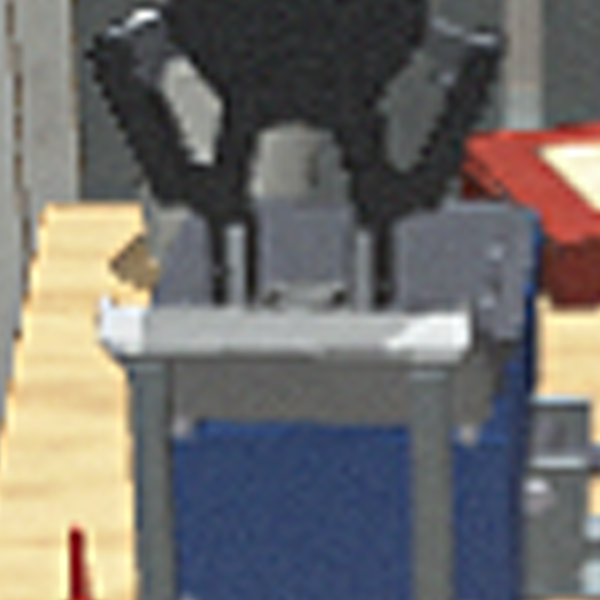

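move_arm:
  targets: [-1,0,0,0.3,0,-1,0,0,0.6,0,-1,0,0,0.8,0,-1,0,0,0.8,0]

```text
clock: 12.0
eef_pos: [640.5, 66.1, 105.9]
tcp_rot: [-3.141, 0.0, 1.477]
contact_force: [0.7, 1.0, -1.1]
opening: 0.386
```

Underside about 128 mm with no contact. Release with a limited opening.

move_arm:
  targets: [0.1,0,0,0,0,0.1,0,0,0,0,0.1,0,0,0,0,0.1,0,0,0,0,0.1,0,0,-1,0,0.1,0,0,-4,0,0.1,0,0,-8,0,0.1,0,0,-11,0,0.1,0,0,-11,0]

```text
clock: 12.9
eef_pos: [643.7, 66.4, 222.4]
tcp_rot: [3.133, -0.002, 1.477]
contact_force: [0.2, 0.0, -0.4]
opening: 0.551
```

Run:
```python
from h import *
s=r.sense(); print(s['clock'],s['eef_pos'],s['opening'],s['contact_force'],s['tcp_rot'])
for c in ('side','top'):
    f=r.grab_frame(c)
    a=proj(f,[[640,66,120]])[0];print(c,a)
    for q in r.mark_of(f,'bearing')[:2]: print(q)
    im=cv2.resize(f['img'],None,fx=5,fy=5,interpolation=cv2.INTER_CUBIC)
    x,y=int(a[0]*5),int(a[1]*5); cv2.imwrite(f'pics/{c}10.png',im[max(0,y-300):y+300,max(0,x-300):x+300])
```

```text
12.9 [643.68953497  66.41567789 222.4111281 ] 0.5509116915583946 [ 0.18955882  0.01378025 -0.36577356] [ 3.13311394e+00 -1.65200295e-03  1.47657777e+00]
side [245.48845188 209.58347929]
top [278.18521395 178.20579369]
```

View pics/side10.png

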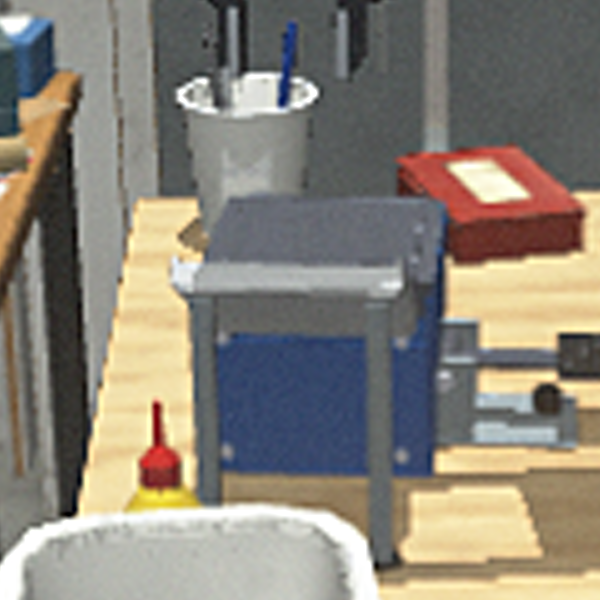

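View pics/top10.png

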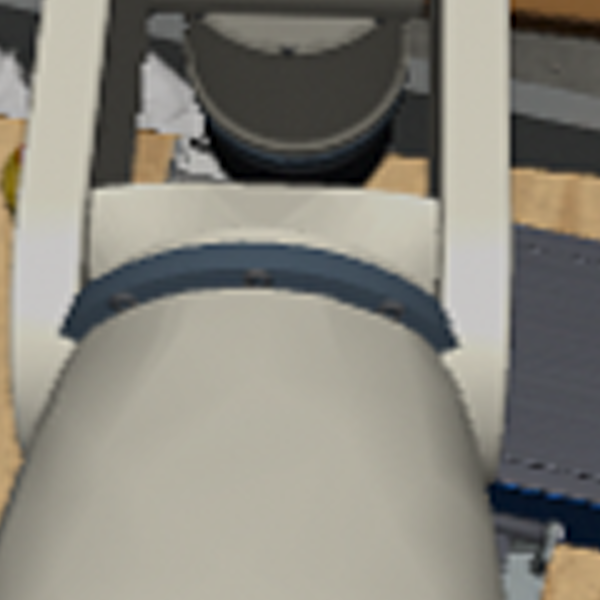

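move_arm:
  targets: [-1,-1.7,-2.3,0,0,-1,-4.5,-6.3,0,0,-1,-7.3,-10.3,0,0,-1,-10,-14,0,0,-1,-11.7,-16.3,0,0,-1,-11.7,-16.3,2,0,-1,-11.7,-16.3,6,0,-1,-11.7,-16.3,10,0,-1,-11.7,-16.3,13,0,-1,-11.7,-16.3,13,0]

```text
clock: 14.1
eef_pos: [463.5, -34.7, 82.4]
tcp_rot: [-3.133, 0.0, 1.477]
contact_force: [-0.8, -0.2, -0.0]
opening: -0.003
```

Run:
```python
from h import *
s=r.sense(); print(s['clock'],s['eef_pos'],s['opening'],s['contact_force'],s['tcp_rot'])
for c,w in (('side',(468,-35,48)),('top',(600,0,60))):
    f=r.grab_frame(c)
    a=proj(f,[w])[0];print(c,a)
    for t in ('bearing','pedal_pad'):
      for q in r.mark_of(f,t)[:2]: print(q)
    im=cv2.resize(f['img'],None,fx=6,fy=6,interpolation=cv2.INTER_CUBIC)
    x,y=int(a[0]*6),int(a[1]*6); cv2.imwrite(f'pics/{c}11.png',im[max(0,y-300):y+300,max(0,x-300):x+300])
```

```text
14.1 [463.46049803 -34.70784762  82.35966008] -0.0029913506177108866 [-0.83238321 -0.16576829 -0.01799214] [-3.13265326e+00  1.65092897e-04  1.47657427e+00]
side [304.97015362 218.59896049]
{'position': [465.9, -34.9, 45.6], 'conf': 0.5}
top [301.26739321 202.52366765]
{'position': [641.0, 45.1, 104.6], 'conf': 0.55}
{'position': [468.1, -34.6, 49.9], 'conf': 0.57}
```

View pics/side11.png

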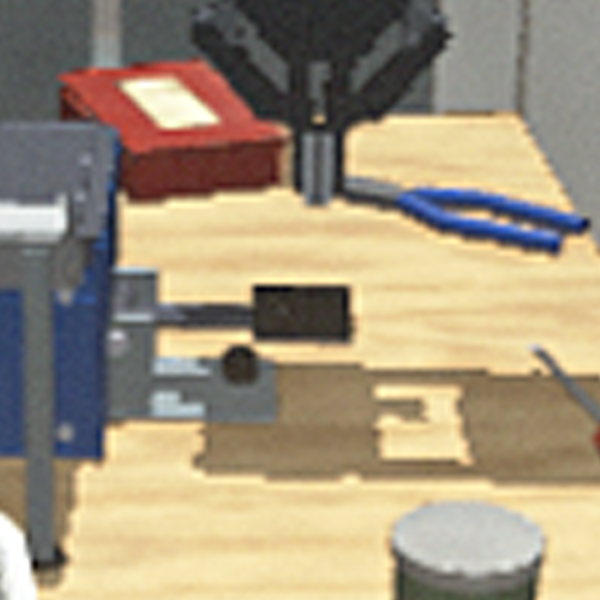

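View pics/top11.png

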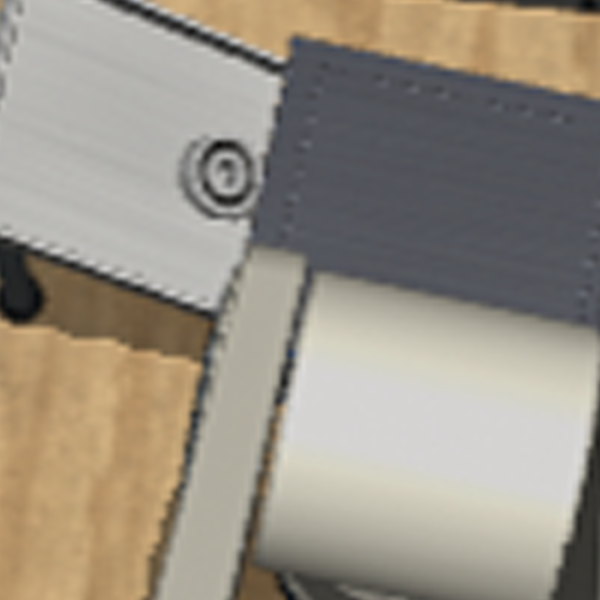

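Run:
```python
from h import *
s=r.sense(); print(s['clock'],s['eef_pos'],s['qpos'])
for c in ('side',):
    f=r.grab_frame(c)
    a=proj(f,[[629,-50,250],[565,-45,250],[463,-35,102]]);print(c,a)
    im=f['img'].copy()
    for p in a: cv2.circle(im,tuple(int(v) for v in p),2,(0,255,0),-1)
    cv2.imwrite(f'pics/{c}12.png',im)
```

```text
14.4 [468.677721   -35.06129617  87.83383517] [-7.78546360e-02  2.77915961e-01  2.06534013e+00 -1.22815816e-05
  7.95774155e-01  1.62822264e-02]
side [[249.43909821 151.0526967 ]
 [272.28587416 151.40268517]
 [307.23448927 201.57643635]]
```

View pics/side12.png

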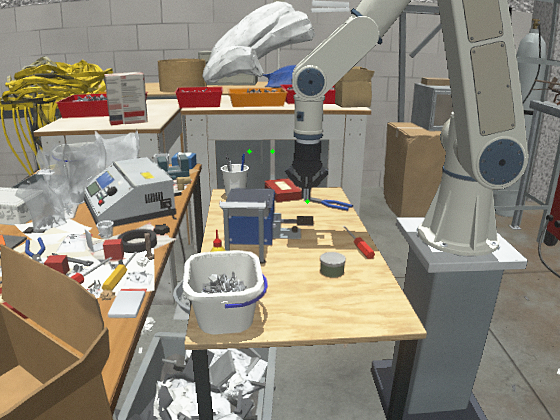

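move_arm:
  targets: [-1,0,0,1,0,-1,0,0,2.2,0,-1,0,0,3.3,0,-1,0,0,4,0,-1,0,0,4.5,0,-1,0,0,4.8,0,-1,0,0,5,0,-1,0,0,5,0]

```text
clock: 15.25
eef_pos: [467.5, -35.0, 36.3]
tcp_rot: [-3.141, -0.0, 1.477]
contact_force: [0.6, -0.7, -0.6]
opening: 0.0
```

move_arm:
  targets: [-1,0,0,0.1,0,-1,0,0,0.2,0,-1,0,0,0.3,0,-1,0,0,0.4,0,-1,0,0,0.5,0,-1,0,0,0.5,0]

```text
clock: 15.85
eef_pos: [467.4, -35.0, 31.3]
tcp_rot: [-3.141, 0.0, 1.477]
contact_force: [-0.7, -0.3, 0.3]
opening: 0.004
```

move_arm:
  targets: [-1,0,0,0.1,0,-1,0,0,0.2,0,-1,0,0,0.3,0,-1,0,0,0.3,0]

```text
clock: 16.25
eef_pos: [467.4, -35.0, 28.2]
tcp_rot: [-3.141, 0.0, 1.477]
contact_force: [0.2, 0.1, 0.5]
opening: 0.001
```

move_arm:
  targets: [-1,0,0,0.1,0,-1,0,0,0.2,0,-1,0,0,0.3,0,-1,0,0,0.3,0]

```text
clock: 16.65
eef_pos: [467.4, -35.0, 25.3]
tcp_rot: [-3.141, 0.0, 1.477]
contact_force: [-0.1, 0.7, 1.1]
opening: -0.004
```

move_arm:
  targets: [-1,0,0,0.1,0,-1,0,0,0.2,0,-1,0,0,0.3,0,-1,0,0,0.3,0]

```text
clock: 17.05
eef_pos: [467.4, -35.0, 22.3]
tcp_rot: [-3.141, -0.0, 1.477]
contact_force: [-0.1, 0.4, 2.7]
opening: 0.001
```

move_arm:
  targets: [-1,0,0,0.1,0,-1,0,0,0.2,0,-1,0,0,0.3,0,-1,0,0,0.4,0,-1,0,0,0.5,0,-1,0,0,0.5,0]

```text
clock: 17.65
eef_pos: [467.4, -35.0, 17.2]
tcp_rot: [-3.141, 0.0, 1.477]
contact_force: [-2.0, 0.5, 3.3]
opening: 0.001
```

Run:
```python
from h import *
s=r.sense(); print(s['clock'],s['eef_pos'],s['contact_force'])
im=None
out=[]
for c,w in (('side',(550,-40,100)),('top',(600,-20,100))):
    f=r.grab_frame(c); a=proj(f,[w])[0]
    im=cv2.resize(f['img'],None,fx=4,fy=4,interpolation=cv2.INTER_CUBIC)
    x,y=int(a[0]*4),int(a[1]*4); out.append(im[y-250:y+250,x-200:x+200])
cv2.imwrite('pics/both13.png',np.hstack(out))
```

```text
17.65 [467.39814919 -34.97670773  17.22130843] [-1.97408906  0.51625305  3.25073621]
```

View pics/both13.png

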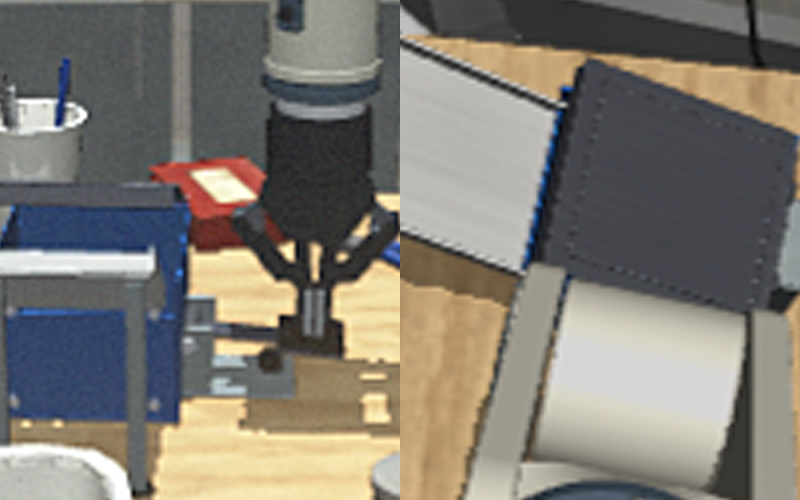

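move_arm:
  targets: [-1,0,0,0.1,0,-1,0,0,0.2,0,-1,0,0,0.3,0,-1,0,0,0.4,0,-1,0,0,0.4,0]

```text
clock: 18.25
eef_pos: [467.6, -35.0, 13.3]
tcp_rot: [3.142, -0.0, 1.477]
contact_force: [-2.2, 0.4, 3.0]
opening: -0.0
```

move_arm:
  targets: [-1,0,0,0.05,0,-1,0,0,0.1,0,-1,0,0,0.1,0]

```text
clock: 18.55
eef_pos: [467.6, -35.0, 12.4]
tcp_rot: [3.141, -0.0, 1.477]
contact_force: [-1.4, 0.6, 2.6]
opening: 0.001
```

move_arm:
  targets: [-1,0,0,0.05,0,-1,0,0,0.1,0,-1,0,0,0.1,0]

```text
clock: 18.85
eef_pos: [467.7, -35.0, 11.4]
tcp_rot: [3.141, 0.0, 1.477]
contact_force: [-0.4, 1.6, 3.5]
opening: 0.002
```

move_arm:
  targets: [-1,0,0,0.05,0,-1,0,0,0.1,0,-1,0,0,0.1,0]

```text
clock: 19.15
eef_pos: [467.7, -35.0, 10.4]
tcp_rot: [3.141, 0.0, 1.477]
contact_force: [-0.6, -0.7, 3.2]
opening: -0.002
```

move_arm:
  targets: [-1,0,0,0.05,0,-1,0,0,0.1,0,-1,0,0,0.1,0]

```text
clock: 19.45
eef_pos: [467.8, -35.0, 9.4]
tcp_rot: [3.141, -0.0, 1.477]
contact_force: [0.6, 0.4, 3.0]
opening: 0.001
```

move_arm:
  targets: [-1,0,0,0.05,0,-1,0,0,0.1,0,-1,0,0,0.1,0]

```text
clock: 19.75
eef_pos: [467.9, -35.0, 8.4]
tcp_rot: [3.141, -0.0, 1.477]
contact_force: [1.4, -0.3, 3.6]
opening: -0.002
```

move_arm:
  targets: [-1,0,0,0.05,0,-1,0,0,0.1,0,-1,0,0,0.1,0]

```text
clock: 20.05
eef_pos: [467.5, -35.0, 7.3]
tcp_rot: [3.142, -0.0, 1.477]
contact_force: [2.2, 0.0, 3.2]
opening: 0.007
```

move_arm:
  targets: [-1,0,0,0.05,0,-1,0,0,0.1,0,-1,0,0,0.1,0]

```text
clock: 20.35
eef_pos: [467.3, -35.0, 6.3]
tcp_rot: [-3.141, 0.0, 1.477]
contact_force: [1.1, 0.6, 3.5]
opening: -0.0
```

move_arm:
  targets: [-1,0,0,0.05,0,-1,0,0,0.1,0,-1,0,0,0.1,0]

```text
clock: 20.65
eef_pos: [467.5, -35.0, 5.3]
tcp_rot: [-3.142, 0.0, 1.477]
contact_force: [0.9, 1.5, 3.9]
opening: 0.005
```

move_arm:
  targets: [-1,0,0,0.05,0,-1,0,0,0.1,0,-1,0,0,0.1,0]

```text
clock: 20.95
eef_pos: [467.4, -35.0, 4.3]
tcp_rot: [-3.141, 0.0, 1.477]
contact_force: [0.7, 0.5, 3.4]
opening: -0.0
```

move_arm:
  targets: [-1,0,0,0.05,0,-1,0,0,0.1,0,-1,0,0,0.1,0]

```text
clock: 21.25
eef_pos: [467.6, -35.0, 3.4]
tcp_rot: [3.142, -0.0, 1.477]
contact_force: [0.5, -1.2, 5.6]
opening: -0.002
```

move_arm:
  targets: [-1,0,0,0.05,0,-1,0,0,0.1,0,-1,0,0,0.1,0]

```text
clock: 21.55
eef_pos: [467.8, -35.0, 2.8]
tcp_rot: [3.141, 0.0, 1.477]
contact_force: [-1.2, -0.0, 12.5]
opening: -0.0
```

move_arm:
  targets: [-1,0,0,0.03,0,-1,0,0,0.05,0,-1,0,0,0.05,0]

```text
clock: 21.85
eef_pos: [467.8, -35.0, 2.5]
tcp_rot: [3.141, -0.0, 1.477]
contact_force: [-0.9, 0.2, 15.8]
opening: 0.001
```

move_arm:
  targets: [-1,0,0,0,0,-1,0,0,0,0,-1,0,0,0,0,-1,0,0,0,0,-1,0,0,0,0,-1,0,0,0,0,-1,0,0,0,0,-1,0,0,0,0]

```text
clock: 22.65
eef_pos: [467.9, -35.0, 2.6]
tcp_rot: [3.141, -0.0, 1.477]
contact_force: [-1.7, 0.0, 15.1]
opening: 0.001
```

Run:
```python
from h import *
s=r.sense(); print(s['clock'],s['eef_pos'],s['contact_force'])
out=[]
for c,w in (('side',(550,-40,100)),('top',(600,-20,100))):
    f=r.grab_frame(c); a=proj(f,[w])[0]; print(r.mark_of(f,'bearing')[:1])
    im=cv2.resize(f['img'],None,fx=4,fy=4,interpolation=cv2.INTER_CUBIC)
    x,y=int(a[0]*4),int(a[1]*4); out.append(im[y-250:y+250,x-200:x+200])
cv2.imwrite('pics/both14.png',np.hstack(out))
```

```text
22.65 [467.86866137 -35.00738785   2.55438477] [-1.73305236e+00  1.31671140e-02  1.50831665e+01]
[]
[{'position': [632.9, -39.3, 13.7], 'conf': 0.5}]
```

View pics/both14.png

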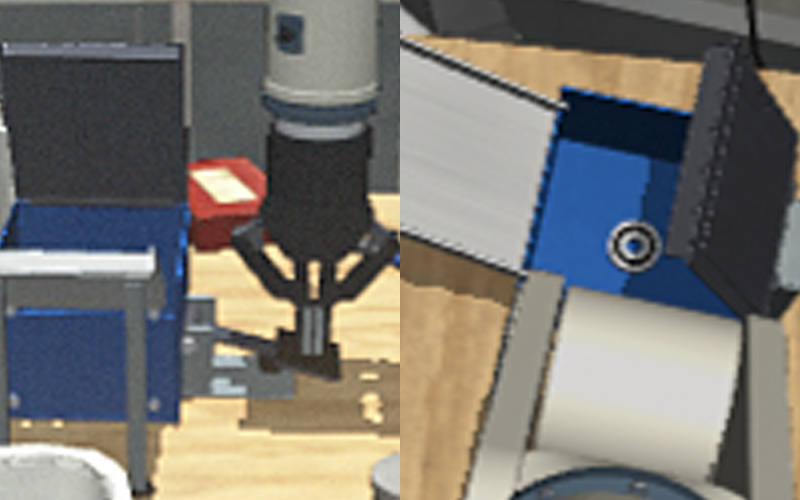

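move_arm:
  targets: [-1,0,0,-0.05,0,-1,0,0,-0.15,0,-1,0,0,-0.25,0,-1,0,0,-0.35,0,-1,0,0,-0.45,0,-1,0,0,-0.55,0,-1,0,0,-0.65,0,-1,0,0,-0.75,0,-1,0,0,-0.85,0,-1,0,0,-0.95,0]

```text
clock: 23.85
eef_pos: [466.7, -34.9, 11.3]
tcp_rot: [-3.14, 0.0, 1.477]
contact_force: [-2.9, 0.7, 3.6]
opening: -0.003
```

move_arm:
  targets: [-1,0,0,-0.1,0,-1,0,0,-0.2,0,-1,0,0,-0.3,0,-1,0,0,-0.4,0,-1,0,0,-0.5,0,-1,0,0,-0.6,0,-1,0,0,-0.7,0,-1,0,0,-0.8,0,-1,0,0,-0.9,0,-1,0,0,-1.0,0]

```text
clock: 24.85
eef_pos: [467.6, -35.0, 21.5]
tcp_rot: [3.142, 0.0, 1.477]
contact_force: [-2.3, 0.9, 3.0]
opening: 0.002
```

move_arm:
  targets: [-1,0,0,-0.1,0,-1,0,0,-0.2,0,-1,0,0,-0.3,0,-1,0,0,-0.4,0,-1,0,0,-0.5,0,-1,0,0,-0.6,0,-1,0,0,-0.7,0,-1,0,0,-0.8,0,-1,0,0,-0.9,0,-1,0,0,-1.0,0]

```text
clock: 25.85
eef_pos: [467.5, -35.0, 31.5]
tcp_rot: [3.142, -0.0, 1.477]
contact_force: [0.2, -0.8, -0.4]
opening: -0.002
```

move_arm:
  targets: [-1,0,0,-0.5,0,-1,0,0,-2,0,-1,0,0,-4,0,-1,0,0,-6,0,-1,0,0,-8,0,-1,0,0,-9,0,-1,0,0,-9,0,-1,0,0,-9,0]

```text
clock: 26.65
eef_pos: [467.2, -34.9, 121.0]
tcp_rot: [-3.141, -0.0, 1.477]
contact_force: [0.1, 1.2, -0.3]
opening: 0.002
```

Run:
```python
from h import *
s=r.sense(); print(s['clock'],s['eef_pos'],s['contact_force'])
out=[]
for c,w in (('side',(550,-40,100)),('top',(600,-20,100))):
    f=r.grab_frame(c); a=proj(f,[w])[0]
    for t in ('pedal_pad','tin','oil_bottle','pliers'): print(c,t,[q['position'] for q in r.mark_of(f,t)[:1]])
    im=cv2.resize(f['img'],None,fx=4,fy=4,interpolation=cv2.INTER_CUBIC)
    x,y=int(a[0]*4),int(a[1]*4); out.append(im[y-250:y+250,x-200:x+200])
cv2.imwrite('pics/both15.png',np.hstack(out))
```

```text
26.65 [467.23571479 -34.94409899 121.0111356 ] [ 0.08381753  1.19778245 -0.29631448]
side pedal_pad [[464.8, -36.2, 47.3]]
side tin [[418.3, 189.3, -0.1]]
side oil_bottle [[635.3, 63.0, 113.6]]
side pliers [[358.7, -277.6, -1.8]]
top pedal_pad [[472.9, -32.0, 49.0]]
top tin [[421.3, 186.6, -1.3]]
top oil_bottle [[702.3, 213.9, -2.2]]
top pliers [[365.1, -281.2, -0.3]]
```

View pics/both15.png

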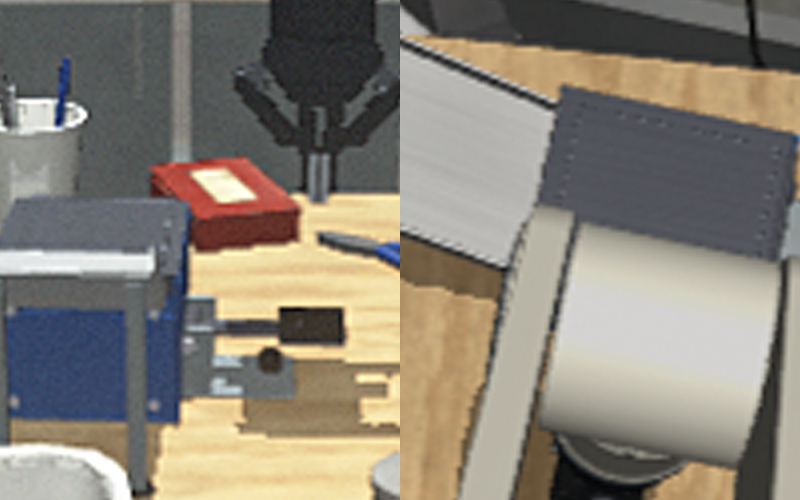

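The lid is shut, the pedal is up, and the other things have not moved. I'm handing the job in.

```bash
python3 -c "
from rig import r
print(r.sign_off())"
```

```text
the job is handed in; nothing more can be done
None
```

The bearing is in the bin, and I handed the job in at about 27 s of the 58 s allowed; no verdict was reported.

- **Slide:** I set the bearing down near the slide spot. The top picture showed it resting against the closed lid.
- **Pedal:** I pressed it down slowly. Before the stop it took about 3 to 4 N, and it firmed up about 22 mm down. I held it there at 15 to 16 N for about a second.
- **Lid up:** The top picture taken during the hold showed the lid raised and the bearing on the bin floor. It had slipped in early, when the pedal was only about 9 mm down.
- **Closing:** I eased the pedal back up at about 10 mm/s.

**Last checks:** The pictures showed the lid shut, the pedal up and the gripper clear. The tin, bottle and pliers were within about 5 mm of where they started. The side camera's network placed the oil bottle on the slide, but the bottle was hidden there and I took it as false, since the top view found it in place. With the lid shut the bearing could not be seen, so I did not check its final rest.

**Failed or disagreed:**
- **First grasp:** It closed above the bearing. The reported TCP height was about 20 mm lower than the fingertips seen in the pictures. I found the true height from the pictures and by lowering until force showed, and the second grasp held.
- **Gripper height:** That difference was never explained. I used the measured offset for the rest of the job.

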